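Rack the cleaned microscope objectives in order of length

TASK

The four microscope objectives have been cleaned and stand loose on the table. Put them away in the dark objective rack, one to a well, each standing upright on the well's floor with its lens up, in order of length: the shortest in the well at the narrow end of the rack's white wedge, the longest at its wide end. Do not drop an objective or let one fall over, and leave the petri dish, the loupe and the large auxiliary lens where they are.

Things in the scene. Friction and masses are not known exactly. Their poses are not given: they have to be found in the camera images.
- objective_red: microscope objective, red band round its shoulder, shortest of the four, large front lens: 38 mm high, standing lens up on its brass thread (25 mm wide, 5 mm high). Above that a straight round barrel 27 mm wide up to 25 mm above its underside, then a cone to the lens; grip the barrel, any yaw. Origin: centre of its underside, z up. About 100 g.
- objective_yellow: microscope objective, yellow band round its shoulder, second shortest: 48 mm high, standing lens up on its brass thread (25 mm wide, 5 mm high). Above that a straight round barrel 27 mm wide up to 32 mm above its underside, then a cone to the lens; grip the barrel, any yaw. Origin: centre of its underside, z up. About 115 g.
- objective_blue: microscope objective, light blue band round its shoulder, second longest: 58 mm high, standing lens up on its brass thread (25 mm wide, 5 mm high). Above that a straight round barrel 27 mm wide up to 38 mm above its underside, then a cone to the lens; grip the barrel, any yaw. Origin: centre of its underside, z up. About 130 g.
- objective_white: microscope objective, white band round its shoulder, longest of the four, tiny front lens: 68 mm high, standing lens up on its brass thread (25 mm wide, 5 mm high). Above that a straight round barrel 27 mm wide up to 45 mm above its underside, then a cone to the lens; grip the barrel, any yaw. Origin: centre of its underside, z up. About 145 g.
- rack: fixed dark grey block, 82 x 222 x 18 mm, with a row of four round wells and beside it a white inlaid wedge, narrow at one end of the row, wide at the other; may be turned any way round. Origin: centre of its underside; y runs along the row to the wedge's wide end. Wells 42 mm wide, 6 mm deep (floor 12 mm above the table), centres at x = 10 and y = -78 (narrow end), -26, 26, 78 mm (wide end).
- petri_dish: closed clear petri dish with die samples, 60 mm wide, 16 mm high; origin at the centre of its underside. Leave it alone.
- loupe: black eye loupe, 36 mm wide, 36 mm high, standing upright; origin at the centre of its underside. Leave it alone.
- aux_lens: large black auxiliary lens, 52 mm wide, 34 mm high; origin at the centre of its underside. Leave it alone.
- scope_stand: empty microscope stand, fixed, never moves, left of the work: base 260 x 200 x 20 mm (long side along its x), column and arm above it up to 285 mm high within 130 mm of its origin in x and 75 mm in y. Origin: centre of the base's underside. Pass over it with the fingertips above 0.3 m or keep clear of it.

How it is judged:
At the end, for the whole second after the job is handed in: From the wedge's narrow end: red, yellow, light blue, white objective, one to a well, each within 10 mm of the well's centre along and across the row, on its floor (3 mm), upright within 0.1 rad, released and at rest; petri dish, loupe and auxiliary lens within 15 mm of their start (x of objective_red in the frame of rack between 0 and 0.02 m and y of objective_red in the frame of rack between -0.088 and -0.068 m and z of objective_red in the frame of rack between 0.009 and 0.015 m and angle between each of objective_red, objective_yellow, objective_blue, objective_white's own z axis and vertical below 0.1 rad and linear speed of each of objective_red, objective_yellow, objective_blue, objective_white below 0.02 m/s and angular speed of each of objective_red, objective_yellow, objective_blue, objective_white below 0.3 rad/s and x of objective_yellow in the frame of rack between 0 and 0.02 m and y of objective_yellow in the frame of rack between -0.036 and -0.016 m and z of objective_yellow in the frame of rack between 0.009 and 0.015 m and x of objective_blue in the frame of rack between 0 and 0.02 m and y of objective_blue in the frame of rack between 0.016 and 0.036 m and z of objective_blue in the frame of rack between 0.009 and 0.015 m and x of objective_white in the frame of rack between 0 and 0.02 m and y of objective_white in the frame of rack between 0.068 and 0.088 m and z of objective_white in the frame of rack between 0.009 and 0.015 m and distance of each of petri_dish, loupe, aux_lens from where it was at the start of the episode below 0.015 m); the robot touches nothing.
It fails at once if an objective tips over (leans more than 63 degrees) (angle between any of objective_red, objective_yellow, objective_blue, objective_white's own z axis and vertical above 1.1 rad).
It fails at once if an objective is dropped (nothing touches it while its underside is more than 35 mm above the table) ((height (world z) of objective_red above 0.035 m and contact force between objective_red and anything else below 0.02 N) or (height (world z) of objective_yellow above 0.035 m and contact force between objective_yellow and anything else below 0.02 N) or (height (world z) of objective_blue above 0.035 m and contact force between objective_blue and anything else below 0.02 N) or (height (world z) of objective_white above 0.035 m and contact force between objective_white and anything else below 0.02 N)).
It fails at once if the petri dish, the loupe or the auxiliary lens is moved more than 15 mm (distance of any of petri_dish, loupe, aux_lens from where it was at the start of the episode above 0.015 m).
It also fails if it takes over 99 s, if anything falls off the work surface, if the arm or the gripper's body presses on something with over 40 N, if the wrist force passes 120 N, or if a joint passes its speed limit or range.

ROBOT

A 6-joint arm with a two-finger parallel gripper is mounted at the origin on a cart in front of the work surface, level with it; the furniture and walls round the work are solid. World frame = base frame: x ahead of the robot, y to its left, z up, the work surface at z = 0. Lengths are in m, angles in rad, forces in N, time in s.
With the tool pointing down it reaches from about 0.275 to 0.825 m from the base axis. Payload 4.9 kg.
Tool frame: the origin (TCP) lies midway between the tips of the shut fingers; the grasp point (between the pads) lies 19 mm behind it (grip_point_offset is the distance from the TCP to the grasp point, in m); z points along the fingers, y is the line along which they close (so a half turn about z gives the same grasp; the last joint's range is limited). The gripper opens to 85 mm and grips with 20 to 120 N. Pads are 22 mm wide; open, the fingers measure 114 mm over their backs; the gripper's body (76 mm by 85 mm) begins 54 mm behind the grasp point. The pads swing forward as they close: fully open they stand 13 mm farther back than shut.
Start: joints at [-1.263, 0.326, -0.193, 1.052, 0, 1.437], TCP at [0.235, -0.497, 0.231] pointing down, gripper open.
Joint ranges: [-2.65, 2.65], [-0.97, 1.79], [-1.3, 1.35], [-1.93, 2.1], [-1.47, 1.37], [-3.14, 3.14]. Speed limits (rad/s): [2.57, 2.57, 3.14, 3.14, 3.14, 3.14].

INTERFACE

Orientations are given as a rotation vector (axis times angle).
In Python, from cell import * gives the robot as it stands. Calls block until the motion is done:
- movep(position, orientation): joint-space move of the TCP to a pose.
- move_l(position, velocity=0.15, rot=None, until_force=None): straight line of the TCP; rot=None keeps the orientation; velocity is the mean speed in m/s. With until_force (N) it stops when the force on the tool has changed by that much, and returns True; else False.
- set_joints(angles): joint-space move.
- let_go() and grab(newtons=None): open the fingers fully, or close them until they stop; newtons is the grip in N (None keeps the last).
- sleep(seconds).
- ik(position, orientation): joint angles nearest the present ones, or None.
- get_state(): the state.
- grab_frame(name): name is "scene" or "top"; returns a dict with "img" (400x640x3 uint8, red, green, blue), "fx", "fy", "cx", "cy" (pixels), "cam_to_world" (4x4, takes a point from camera to world coordinates). Camera axes: x right, y down, z forward; pixel columns grow to the right and rows downward; lengths in m; the calibration is good to about 2 mm. A picture is of the moment at which its call begins. There is no depth.
A pose or a line that the arm cannot do raises MotionError and nothing moves.
- sign_off(): hands the job in; it is judged then, once.
Trained networks look in the newest picture that a camera, given by its name, has taken for a name from the list of things; names that differ only in an ending like _2 or _b are one class to them, and where a whole thing is asked for, a point or a joint stands for the part that bears it (a point fixed in the world has none). Each returns a list of dicts, best first, with "score" (0 to 1); they miss things now and then, are a little off and sometimes report something else, mostly with a low value. They report only what shows in the picture. A call takes as long as a camera call.
- spot_in(camera, name): "centre" ([column, row] in pixels, amid what is visible of it).
- silhouettes(camera, name): "mask" (400x640 bool, what is visible of it) and "centre" ([column, row] in pixels, amid what is visible of it).
- tip_of(camera, name): "centre" ([column, row] in pixels: a listed point, or the origin of a listed thing).
The state is a dict: "clock": time; "q": joint angles; "joint_velocities": joint speeds; "tau": joint torques, N m; "position": TCP position; "eef_rot": TCP orientation; "contact_force": force on the tool from outside, world axes, zero at the start; "wrist_torque": the same for the moment, N m; "finger_gap": opening from 0.0 (shut) to 1.0 (fully open); "grasp_force": force on a finger pad.
Only numpy, scipy, OpenCV 4.12 (cv2) and the standard library are available. Lean on these libraries where they do the work, as an engineer would, in place of code of your own. Each camera call takes 0.05 s, during which the arm holds its last target. There are 200 camera calls.

## Working session

There is one attempt and no reset: what is moved stays moved. The work goes in short steps, each a Python script; the robot and the scene stay as the last script left them, time stands still between calls to the robot, and variables do not carry over. Pictures are saved under pics/ and viewed, at most 14 in all, crops included, and the job is handed in when it is done.

```bash
mkdir -p pics
cat > h.py <<'E'
from cell import *
import numpy as np, cv2
def ray(f,px,z):
    T=np.array(f["cam_to_world"]);d=T[:3,:3]@np.array([(px[0]-f["cx"])/f["fx"],(px[1]-f["cy"])/f["fy"],1]);o=T[:3,3]
    return (o+d*(z-o[2])/d[2])
def save(f,n,crop=None):
    im=f["img"]
    if crop: im=cv2.resize(im[crop[1]:crop[3],crop[0]:crop[2]],None,fx=crop[4],fy=crop[4],interpolation=cv2.INTER_CUBIC)
    cv2.imwrite("pics/"+n,im[:,:,::-1])
E
python3 - <<'E'
from h import *
np.set_printoptions(precision=3,suppress=True)
for c in("top","scene"):
    f=grab_frame(c);save(f,c+"0.png")
    print(c,f["fx"],f["cx"],f["cy"]);print(np.array(f["cam_to_world"]))
    for n in "objective_red objective_yellow objective_blue objective_white rack petri_dish loupe aux_lens scope_stand".split():
        for r in tip_of(c,n)[:3]: print(n,round(r["score"],2),np.array(r["centre"]),ray(f,r["centre"],0))
E
```

```text
top 498.73782104047393 319.87943105576164 199.05509035885396
[[ 0.037 -0.972  0.233  0.254]
 [-0.999 -0.034  0.015 -0.118]
 [-0.007 -0.233 -0.972  1.298]
 [ 0.     0.     0.     1.   ]]
objective_red 0.55 [314.5 215.6] [ 0.519 -0.086  0.   ]
objective_yellow 0.4 [309.1 249.2] [ 0.429 -0.075  0.   ]
objective_blue 0.58 [308.2 187.7] [ 0.595 -0.066  0.   ]
objective_white 0.48 [318.4 154.1] [ 0.691 -0.09   0.   ]
rack 0.6 [397.7 209.2] [ 0.544 -0.307  0.   ]
rack 0.47 [319.9 155.7] [ 0.686 -0.094  0.   ]
petri_dish 0.72 [405.3 146.8] [ 0.72  -0.327  0.   ]
loupe 0.7 [339.4 276.3] [ 0.361 -0.156  0.   ]
aux_lens 0.83 [356.  139.4] [ 0.737 -0.192  0.   ]
aux_lens 0.68 [318.7 156.2] [ 0.685 -0.091  0.   ]
scene 464.7100131686288 316.34410518766356 198.9997864018422
[[ 0.67  -0.451  0.59  -0.113]
 [-0.742 -0.41   0.53  -0.694]
 [ 0.003 -0.793 -0.609  0.705]
 [ 0.     0.     0.     1.   ]]
objective_red 0.44 [303.9 207.5] [ 0.523 -0.081  0.   ]
objective_yellow 0.65 [275.6 224.7] [ 0.433 -0.076  0.   ]
objective_blue 0.71 [320.6 190.4] [ 0.603 -0.065  0.   ]
objective_white 0.54 [349.2 181.4] [ 0.683 -0.094  0.   ]
petri_dish 0.87 [432.4 211.5] [ 0.72  -0.321  0.   ]
loupe 0.61 [281.9 253.8] [ 0.375 -0.156  0.   ]
aux_lens 0.27 [434.  211.4] [ 0.723 -0.323  0.   ]
```

View pics/top0.png

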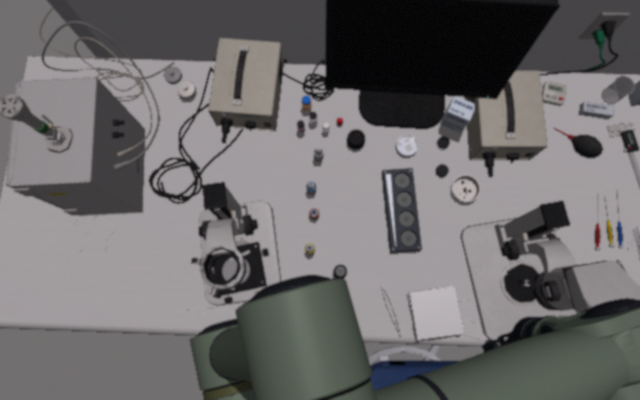

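View pics/scene0.png

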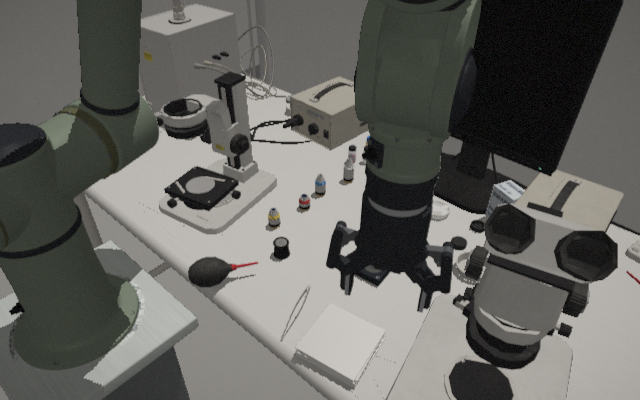

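Run:
```python
import cv2
im=cv2.imread('pics/top0.png')[110:310,260:460]
cv2.imwrite('pics/c1.png',cv2.resize(im,(600,600),interpolation=cv2.INTER_CUBIC))
```

```text
(no output)
```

View pics/c1.png

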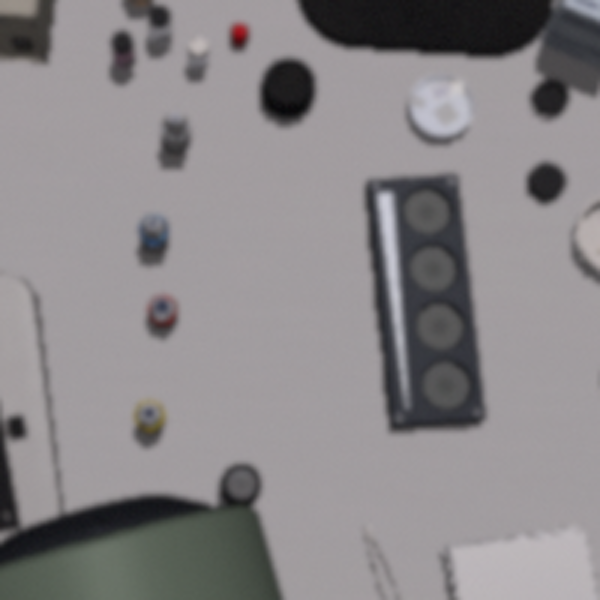

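The top view shows the rack's wedge wide at the far end (crop 385,190) and narrow near the robot (405,405). The wells run from crop (428,211) to (446,385). The objectives' colours match the detections: white (175,135), blue (153,232), red (162,312), yellow (150,415). Next I refine their positions by fitting silhouettes and the wells.

```bash
cat > fit.py <<'E'
from h import *
from scipy.optimize import minimize
H=dict(red=(38,25),yellow=(48,32),blue=(58,38),white=(68,45))
def proj(f,P):
    T=np.linalg.inv(np.array(f["cam_to_world"]));p=P@T[:3,:3].T+T[:3,3]
    return np.c_[f["fx"]*p[:,0]/p[:,2]+f["cx"],f["fy"]*p[:,1]/p[:,2]+f["cy"]]
def sil(f,c,xy,z0,S=8):
    h,b=H[c];a=np.linspace(0,6.283,40);P=[]
    for z,r in((0,12.5),(5,12.5),(5,13.5),(b,13.5),(h,7)):
        P.append(np.c_[xy[0]+r/1000*np.cos(a),xy[1]+r/1000*np.sin(a),0*a+z0+z/1000])
    return cv2.convexHull(proj(f,np.vstack(P)).astype(np.float32))[:,0]
def fit(f,mask,c,xy0,z0=0.):
    m=mask.astype(np.float32);ys,xs=np.nonzero(m);x0,y0=xs.min()-8,ys.min()-8;x1,y1=xs.max()+9,ys.max()+9
    M=cv2.blur(np.kron(m[y0:y1,x0:x1],np.ones((8,8),np.float32)),(9,9))
    def cost(xy):
        R=np.zeros_like(M);cv2.fillPoly(R,[np.round((sil(f,c,xy,z0)-[x0-.5,y0-.5])*8*16).astype(np.int32)],1.,shift=4)
        return 1-np.minimum(R,M).sum()/np.maximum(R,M).sum()
    r=minimize(cost,xy0,method="Nelder-Mead",options=dict(initial_simplex=np.array(xy0)+np.array([[0,0],[.008,0],[0,.008]]),xatol=1e-4))
    return r.x,1-r.fun
E
python3 - <<'E'
from fit import *
np.set_printoptions(precision=4,suppress=True)
g=dict(red=(.52,-.084),yellow=(.43,-.075),blue=(.6,-.066),white=(.69,-.092))
F={c:grab_frame(c) for c in("top","scene")}
for c in F:
    for k in g:
        for s in silhouettes(c,"objective_"+k)[:2]:
            print(c,k,round(s["score"],2),np.round(s["centre"],1),s["mask"].sum(),*fit(F[c],s["mask"],k,g[k]))
f=F["top"]
for s in silhouettes("top","rack")[:2]:
    m=s["mask"].astype(np.uint8);cn=max(cv2.findContours(m,0,2)[0],key=cv2.contourArea)[:,0]
    b=cv2.boxPoints(cv2.minAreaRect(cn.astype(np.float32)))
    # unproject contour at top height, fit rect there
    W=np.array([ray(f,p,.018)[:2] for p in cn]);r=cv2.minAreaRect((W*1000).astype(np.float32))
    print("rack",s["score"],s["centre"],m.sum(),r);print(np.array([ray(f,p,.018) for p in b]))
# wells by circle detection
im=cv2.cvtColor(f["img"][160:265,375:430],cv2.COLOR_RGB2GRAY);im=cv2.resize(im,None,fx=6,fy=6,interpolation=cv2.INTER_CUBIC)
cs=cv2.HoughCircles(im,cv2.HOUGH_GRADIENT,1,80,param1=60,param2=12,minRadius=38,maxRadius=60)
for c in cs[0]:
    p=(c[:2]+.5)/6-.5+[375,160];print("well",p,c[2]/6,ray(f,p,.015))
for k in("scope_stand","loupe","aux_lens","petri_dish"):
    for s in silhouettes("top",k)[:1]:
        cn=np.argwhere(s["mask"])[:,::-1];W=np.array([ray(f,p,.02) for p in cn]);print(k,s["score"],W.min(0),W.max(0))
E
```

```text
top red 0.68 [312.5 212.4] 81 [ 0.5198 -0.0831] 0.8067434430122375
top yellow 0.64 [309.4 249.1] 51 [ 0.4252 -0.0773] 0.49839669466018677
scene red 0.68 [304.4 203.6] 124 [ 0.5265 -0.0799] 0.7440996170043945
scene yellow 0.6 [272.3 219.9] 159 [ 0.4317 -0.0727] 0.7246124148368835
scene blue 0.55 [375.7 275.9] 413 [ 0.6   -0.066] 0.0
scene blue 0.48 [320.8 184.4] 212 [ 0.5945 -0.0692] 0.9014019966125488
scene white 0.68 [349.2 173.2] 193 [ 0.6853 -0.0878] 0.7928112745285034
rack 0.64 [399.2, 209.6] 2639 ((539.1719970703125, -312.7638244628906), (223.3355712890625, 85.35930633544922), 6.258327960968018)
[[ 0.645  -0.2584  0.018 ]
 [ 0.6571 -0.3443  0.018 ]
 [ 0.4328 -0.3648  0.018 ]
 [ 0.4214 -0.2822  0.018 ]]
well [390.5 177.5] 8.599999 [ 0.6265 -0.2851  0.015 ]
well [413.5    245.3333] 7.633333 [ 0.4463 -0.3452  0.015 ]
well [395.3333 245.6667] 7.2666664 [ 0.4438 -0.2983  0.015 ]
well [393.6667 217.1667] 9.716666 [ 0.5188 -0.2938  0.015 ]
well [404.     177.6667] 9.900001 [ 0.6273 -0.3211  0.015 ]
well [380.3333 196.5   ] 7.6666665 [ 0.5733 -0.2585  0.015 ]
well [379.6667 243.6667] 9.333333 [ 0.4475 -0.2578  0.015 ]
well [378.     230.3333] 9.133333 [ 0.4823 -0.2532  0.015 ]
well [421.5    173.1667] 9.5 [ 0.6415 -0.3679  0.015 ]
well [374.8333 182.5   ] 7.3333335 [ 0.6112 -0.2435  0.015 ]
loupe 0.6 [ 0.3551 -0.1725  0.02  ] [ 0.3884 -0.139   0.02  ]
aux_lens 0.81 [ 0.6987 -0.2126  0.02  ] [ 0.7567 -0.1634  0.02  ]
petri_dish 0.89 [ 0.6865 -0.3557  0.02  ] [ 0.7469 -0.299   0.02  ]
```

```bash
cat > rk.py <<'E'
from fit import *
a=np.linspace(0,6.283,40,endpoint=False)
def wells(p):
    x,y,t=p;ux=np.array([np.sin(t),-np.cos(t)]);uy=np.array([np.cos(t),np.sin(t)])
    return [np.array([x,y])+.010*ux+v*uy for v in(-.078,-.026,.026,.078)]
def rackfit(f,p0):
    g=cv2.GaussianBlur(cv2.cvtColor(f["img"],cv2.COLOR_RGB2GRAY).astype(np.float32),(0,0),.7)
    def samp(w,r,z):
        q=proj(f,np.c_[w[0]+r*np.cos(a),w[1]+r*np.sin(a),0*a+z]).astype(np.float32)
        return cv2.remap(g,q[:,:1],q[:,1:],cv2.INTER_LINEAR).mean()
    def cost(p): return -sum(samp(w,r,.015) for w in wells(p) for r in(.008,.013,.017))/3+sum(samp(w,.024,.018) for w in wells(p))
    p0=np.array(p0)
    r=minimize(cost,p0,method="Nelder-Mead",options=dict(initial_simplex=p0+np.array([[0,0,0],[.006,0,0],[0,.006,0],[0,0,.05]])))
    return r.x,-r.fun
E
python3 - <<'E'
from rk import *
np.set_printoptions(precision=4,suppress=True)
f=grab_frame("top");p,s=rackfit(f,[.541,-.314,.105]);print(p,s,np.array(wells(p)))
for q in((402.7,180.3),(404.3,199.3),(406.7,218.7),(408.7,238.3)):print(ray(f,q,.015))
for R in([np.pi,0,0],[0,np.pi,0]):
    j=ik([.522,-.082,.2],R);print(j)
R=[np.pi,0,0]
j1=ik([.522,-.082,.2],[np.pi,0,0]);j2=ik([.522,-.082,.2],[0,np.pi,0])
q=np.array(get_state()["q"]);R=[np.pi,0,0] if np.abs(np.array(j1)-q).max()<np.abs(np.array(j2)-q).max() else [0,np.pi,0]
print(R);movep([.43,-.0755,.2],R)
f=grab_frame("scene");save(f,"s1.png");p,s=rackfit(f,p);print("scene",p,s,np.array(wells(p)))
f=grab_frame("top");save(f,"t1.png");print(get_state()["clock"],get_state()["position"])
E
```

```text
[ 0.5405 -0.3132  0.0996] 110.85052490234375 [[ 0.4639 -0.3309]
 [ 0.5156 -0.3257]
 [ 0.5674 -0.3206]
 [ 0.6191 -0.3154]]
[ 0.6199 -0.3176  0.015 ]
[ 0.5679 -0.3218  0.015 ]
[ 0.5159 -0.3279  0.015 ]
[ 0.4642 -0.3329  0.015 ]
[-0.2956  0.3101 -0.2994  0.9613  0.      2.846 ]
[-0.2956  0.3101 -0.2994  0.9613  0.     -0.2956]
[3.141592653589793, 0, 0]
scene [ 0.5403 -0.3137  0.1045] 132.92221069335938 [[ 0.4638 -0.3318]
 [ 0.5155 -0.3264]
 [ 0.5672 -0.3209]
 [ 0.6189 -0.3155]]
3.6 [ 0.4302 -0.0763  0.2001]
```

View pics/s1.png

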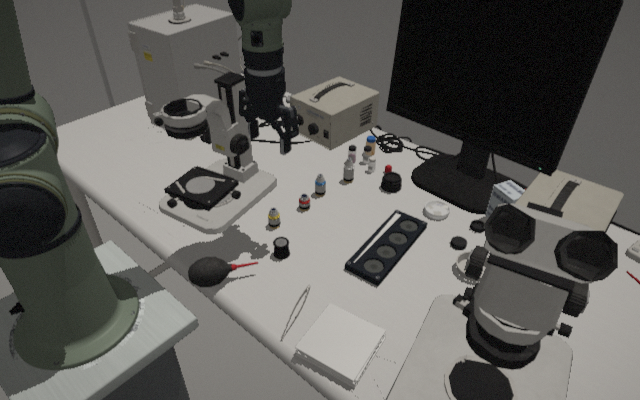

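Both cameras agree on the wells to within 1 mm. I'll pick yellow first, with a check at each stage.

```bash
cat > pp.py <<'E'
from rk import *
R=[np.pi,0,0];W=wells([.5404,-.3135,.102]);order=["red","yellow","blue","white"]
T=dict(red=.008,yellow=.012,blue=.015,white=.019)
def pick(c,xy):
    s=get_state()
    movep([*xy,.15],R); move_l([*xy,T[c]],.12)
    grab(40);s=get_state();print(c,"gap",s["finger_gap"],"F",s["grasp_force"],"t",s["clock"])
    if not .2<s["finger_gap"]<.45: raise SystemExit("bad grasp")
    move_l([*xy,.15],.15);print("held",get_state()["finger_gap"],get_state()["contact_force"])
def place(c,d=(0,0)):
    w=W[order.index(c)]+np.array(d);z=.012+T[c]
    movep([*w,.15],R);move_l([*w,z+.012],.12)
    hit=move_l([*w,z-.003],.03,until_force=4);p=get_state()["position"]
    print("hit",hit,"dz mm",(p[2]-z)*1000,np.array(p[:2])-w)
    if abs(p[2]-z)>.005: raise SystemExit("odd height")
    let_go();move_l([p[0],p[1],.16],.15);print("t",get_state()["clock"])
E
python3 - <<'E'
from pp import *
pick("yellow",(.430,-.0755))
f=grab_frame("scene");save(f,"s2.png",(200,80,360,240,3.5))
E
```

```text
yellow gap 0.29658808532048 F 39.02351975440979 t 5.7917
held 0.29529530231528334 [-0.16173617  0.05146037 -0.17877255]
```

View pics/s2.png

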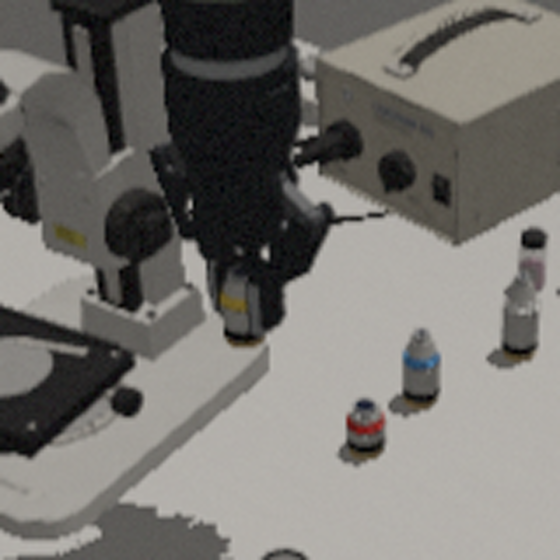

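Yellow (crop 240,305) is held upright between the fingers, and red, blue and white are still standing. I'll place it and check.

Run:
```python
from pp import *
np.set_printoptions(precision=4,suppress=True)
place("yellow")
movep([.522,-.082,.16],R)
f=grab_frame("scene");save(f,"s3.png",(320,180,480,300,4))
for s in silhouettes("scene","objective_yellow")[:2]: print(s["score"],s["centre"],*fit(f,s["mask"],"yellow",W[1],.012),W[1])
for k,g in dict(red=(.522,-.082),blue=(.6,-.067),white=(.687,-.09)).items():
    for s in silhouettes("scene","objective_"+k)[:1]: print(k,s["score"],s["centre"],*fit(f,s["mask"],k,g))
```

```text
hit True dz mm 0.38816112528780244 [ 0.0002 -0.0003]
t 11.1417
0.62 [386.1, 244.3] [ 0.5165 -0.323 ] 0.9167951941490173 [ 0.5156 -0.3261]
red 0.56 [304.5, 199.7] [ 0.5232 -0.0824] 0.8196984529495239
blue 0.49 [318.5, 184.1] [ 0.5916 -0.0715] 0.8970276713371277
white 0.67 [349.5, 171.5] [ 0.6879 -0.0857] 0.8393312692642212
```

View pics/s3.png

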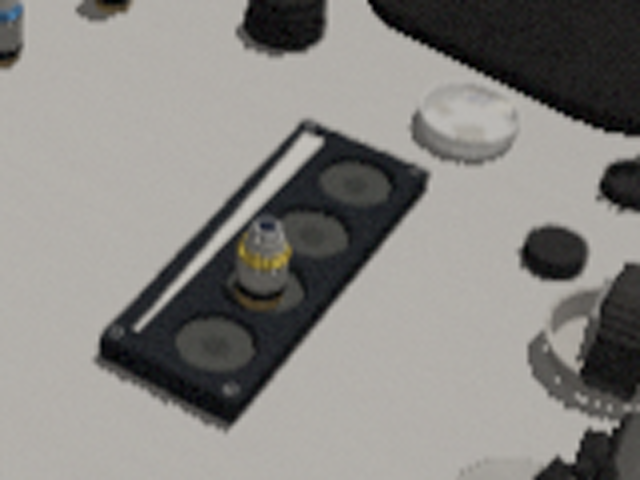

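Yellow stands upright in well 2 (base about crop 258,298, well centre about 265,288), an offset of about 3 mm, which is within tolerance. Next is red.

Run:
```python
from pp import *
pick("red",(.522,-.082));place("red")
pick("blue",(.596,-.069))
f=grab_frame("scene");save(f,"s4.png",(260,80,460,280,3))
```

```text
red gap 0.29733314577554526 F 39.121243357658386 t 14.5167
held 0.2997492078300971 [-0.79758194  0.2174616  -2.36994342]
hit True dz mm 0.4127024443448708 [ 0.00024431 -0.00027589]
t 19.8833
blue gap 0.30319672847319207 F 39.166937470436096 t 22.8667
held 0.3007813562801894 [ 0.52329121  1.00133149 -2.416723  ]
```

View pics/s4.png

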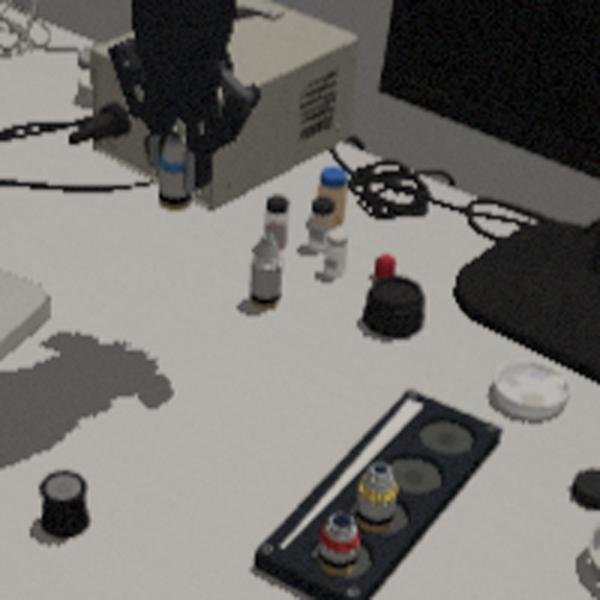

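Red and yellow stand in wells 1 and 2, shifted slightly toward the wedge, and blue (175,175) is held upright. White (265,285) stands clear of the vials behind it. I'll bias the remaining placements slightly.

Run:
```python
from pp import *
place("blue",(.001,-.002));pick("white",(.687,-.089));place("white",(.001,-.002))
movep([.45,-.10,.25],R)
for c in("scene","top"):
    f=grab_frame(c);save(f,c+"5.png",(320,160,480,290,4) if c=="scene" else (350,110,460,260,4))
    for i,k in enumerate(order):
        for s in silhouettes(c,"objective_"+k)[:1]: r=fit(f,s["mask"],k,W[i],.012);print(c,k,round(s["score"],2),s["centre"],"off mm",np.round((r[0]-W[i])*1000,1),round(r[1],2))
print(get_state()["clock"])
```

```text
hit True dz mm 0.5214686792591252 [ 0.0003011  -0.00027343]
t 28.125
white gap 0.302922471792207 F 39.44676160812378 t 30.9667
held 0.3032830871464523 [-0.27792251 -0.3054305  -0.97826655]
hit True dz mm 0.18704761783712442 [ 0.00032315 -0.00056648]
t 36.0333
scene red 0.75 [373.6, 260.8] off mm [3.8 3.7] 0.78
scene yellow 0.6 [393.8, 181.1] off mm [0. 0.] 0.0
scene blue 0.6 [398.5, 233.2] off mm [-2.4  1.1] 0.83
scene white 0.79 [410.4, 217.5] off mm [-1.  -0.1] 0.84
top red 0.51 [408.8, 237.3] off mm [-2.1  1.8] 0.81
top yellow 0.66 [398.3, 210.0] off mm [29.1 38.2] 0.05
top white 0.46 [404.7, 178.9] off mm [-6.   0.2] 0.74
37.65
```

View pics/scene5.png

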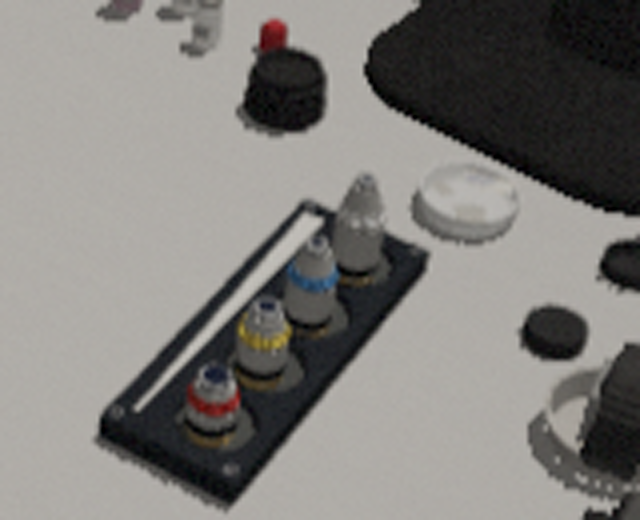

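View pics/top5.png

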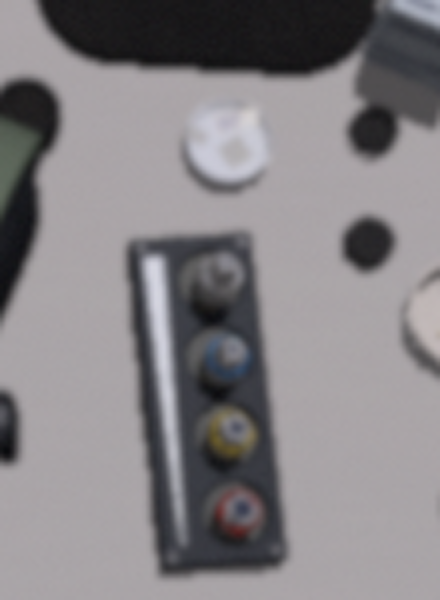

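All four stand upright on the well floors in the right order. From the narrow end: red (crop 213,410), yellow (265,345), blue (312,290), white (360,240). The hit heights matched the floor to within 0.6 mm, and a 25 mm thread inside a 42 mm well cannot be more than 8.5 mm off centre. The petri dish and auxiliary lens haven't moved, and the arm is clear, so I'm handing in.

```bash
python3 -c "
from cell import *
print(sign_off())"
```

```text
the job is handed in; nothing more can be done
None
```

I handed the job in at about 38 s of the 99 s: red, yellow, blue and white stand upright on their well floors in that order from the wedge's narrow end, nothing was dropped or tipped, and the petri dish, loupe and auxiliary lens were never touched.

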